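Hasp a slide case shut

ROBOT

A 6-joint arm with a two-finger parallel gripper is mounted at the origin on a cart in front of the work surface, level with it; the furniture and walls round the work are solid. World frame = base frame: x ahead of the robot, y to its left, z up, the work surface at z = 0. Lengths are in m, angles in degrees, forces in N, time in s.
With the tool pointing down it reaches from about 0.3 to 0.75 m from the base axis. Payload 8.5 kg.
Tool frame: the origin (TCP) lies midway between the tips of the shut fingers; the grasp point (between the pads) lies 19 mm behind it; z points along the fingers, y is the line along which they close (so a half turn about z gives the same grasp; the last joint's range is limited). The gripper opens to 85 mm and grips with 20 to 120 N. Pads are 22 mm wide; open, the fingers measure 114 mm over their backs; the gripper's body (76 mm by 85 mm) begins 54 mm behind the grasp point. The pads swing forward as they close: fully open they stand 13 mm farther back than shut.
Start: joints at [-77.481, 21.807, 74.336, -0, 83.858, -12.336], TCP at [0.231, -0.499, 0.203] pointing down, gripper open.
Joint ranges: [-178.18, 178.18], [-50.72, 133.34], [12.68, 142.11], [-81.47, 261.47], [9.98, 163.14], [-165.26, 165.26]. Speed limits (degrees/s): [136.94, 136.94, 180, 180, 180, 180].

INTERFACE

Orientations are given as a 3x3 rotation matrix whose columns are the frame's x, y, z axes.
In Python, from rig import env gives the robot as it stands. The module is installed in compiled form; this text tells all that it offers.
- The arm moves only by the tool jog_arm, never from a script. Its argument "targets" is a list of rows, each a list of 6 numbers: the shift along the tool's x, y, z in cm, then the turn, a rotation vector about the tool's x, y, z in degrees. A call has 1 to 8 rows; each row is the pose to reach, as a shift and turn from the pose commanded when the call began, along the tool's axes at that moment; what a row does not reach only later rows make up. A row lasts 1/12 s, in which the tool goes at most 41.7 mm and 7.16 degrees, less where a joint would pass 70% of its speed; a pose out of reach is approached as far as the arm can. A call with a gripper value outside its range is refused whole. "hand" is the opening, from 0 (shut) to 1 (fully open), set as the call begins (left out, the last holds). The fingers move at their own pace and stop on an object; "newtons" is the grip in N (left out, the last holds). Time passes only in rows, so rows that repeat a pose let the fingers close. It gives the time, the measured TCP pose, the force, the opening and the grip force at its end, in the units of the state.
- env.observe(): the state, without advancing time (a new reading comes with each control period).
- env.get_image(name): name is "side" or "top" or "wrist"; returns a dict with "frame" (480x640x3 uint8, red, green, blue), "depth" (480x640 float32, m along the optical axis (not along the pixel's ray), 0 where there is no reading), "fovy" (degrees; the focal length in pixels is half the picture's height over the tangent of half this angle, whatever the lens; pixels are square), "cx", "cy" (the principal point, pixels), "cam_to_world" (4x4, takes a point from camera to world coordinates). Camera axes: x right, y down, z forward; pixel columns grow to the right and rows downward; lengths in m; the calibration is good to about 2 mm. The wrist camera is an equidistant fisheye: a pixel r from the principal point sees the ray r / f radians off the axis. A picture is of the moment at which its call begins.
- env.close_job(): hands the job in; it is judged then, once.
Trained networks look in the newest picture that a camera, given by its name, has taken for a name from the list of things; names that differ only in an ending like _2 or _b are one class to them, and where a whole thing is asked for, a point or a joint stands for the part that bears it (a point fixed in the world has none). Each returns a list of dicts, best first, with "score" (0 to 1); they miss things now and then, are a little off and sometimes report something else, mostly with a low value. They report only what shows in the picture. A call takes as long as a camera call.
- env.regions_of(camera, target): "pixels" (480x640 bool, what is visible of it) and "point" ([row, column] in pixels, amid what is visible of it).
The state is a dict: "time_s": time; "q": joint angles; "qvel": joint speeds; "joint_efforts": joint torques, N m; "position": TCP position; "tool_rot": TCP orientation; "ft_force": force on the tool from outside, world axes, zero at the start; "wrist_torque": the same for the moment, N m; "grip_width": finger opening in m; "gripper_force": force on a finger pad.
Only numpy, scipy, OpenCV 4.12 (cv2) and the standard library are available. Lean on these libraries where they do the work, as an engineer would, in place of code of your own. Each camera call takes 0.05 s, during which the arm holds its last target. There are 200 camera calls.

TASK

Shut the slide case and fasten it: slide its lid fully home, swing the sprung slotted hasp over the catch on the lid, and keep the hasp pressed down while you turn the catch across it, so that the hasp stays down by itself when you let go. Leave all the other things on the bench where they are.

Things in the scene. Friction and masses are not known exactly. Their poses are not given: they have to be found in the camera images.
- slide_case: Grey case 210 long (x) x 116 wide (y) x 66 mm high (guide strips on its sides to 69), fixed on the bench. Origin: centre of the underside; x along the case, away from its hasp end; z up. Block with the hasp's hinge: x -105 to -77 mm, top 64 mm up. White lid 180 x 100 x 8 mm slides along x, upper face 64 mm above the underside; rib 70 x 8 x 7 mm across it, at x = 95 mm when shut.
- lid (a joint): How far the white sliding lid is open, m: 0 fully home (against the hasp-end block), grows as the lid (and the catch on it) moves along the case's +x, at most 0.07. Slides with about 2.5 N of friction.
- catch (a joint): Angle of the steel turn catch on the lid about the vertical, rad, counter-clockwise from above; 0: its long way lies along the case's x, in line with the hasp's slot, so that the slot passes over it; near 1.57 or -1.57: across the slot (stops at +-1.6). Stays where it is left.
- catch_grip (a point): Centre of the catch's thumb piece: upright steel block 24 long (its own x) x 9 wide (y) x 15 mm high (z) on a round neck, 8 mm across and 7 mm high, that stands on the lid. This point is 14.5 mm above the lid's upper face; with the lid home it is 45 mm along the case's x from the hasp's hinge axis.
- hasp (a joint): Angle of the steel hasp, rad: 0 lying flat on the lid, pointing along the case's +x; 1.57 upright. A spring swings it open to about 1.9 (leaning outward; stop at 2.0) and pushes with about 4 N at the slot when it is held flat. Held down by a catch turned across it, it rests at about 0.08. Strap and catch block one another.
- hasp_hinge (a point): Middle of the hasp's hinge axis, 80 mm from the case's centre along its -x, 65.5 mm above its underside; axis along the case's y.
- hasp_slot (a point): Centre of the hasp's slot, 45 mm from the hinge axis; x along the strap away from the hinge, z out of the face that is uppermost when flat. Strap: 3 mm thick, 48 mm wide, reaching 76 mm from the hinge. Slot: 36 mm long (28 to 64 mm from the hinge), 14 mm wide, a 17 mm wide rail on either side of it.
- forceps: Bystander: steel forceps, 130 x 13 x 10 mm, lying beside the case. Origin: middle of the underside, long along its y.
- beaker: Bystander: small clear beaker, 45 mm across, 60 mm high, beside the case. Origin: centre of the underside.
- timer: Bystander: flat white bench timer, 68 x 68 x 19 mm. Origin: centre of the underside.
- petri: Bystander: petri dish, 91 mm across, 16 mm high. Origin: centre of the underside.
- stain_bottle: Bystander: small brown bottle with a white cap, 34 mm across, 78 mm high. Origin: centre of the underside.

How it is judged (in metres and radians):
On the way, in this order (a step that is already met when the one before it is completed fails the run):
1. the lid is slid fully home (value of joint lid below 0.003 m), for 0.2 s.
2. the hasp lies down over the catch, which stands in its slot (value of joint hasp below 0.12 rad), for 0.1 s.
At the end, for the whole second after the job is handed in: The lid is home within 4 mm, the hasp stays down over the catch by itself (angle below 0.15 rad, at rest) and the catch is turned across the slot (at least 1.1 rad either way from in line) (value of joint lid below 0.004 m and value of joint hasp below 0.15 rad and velocity of joint hasp below 0.05 rad/s and (value of joint catch above 1.1 rad or value of joint catch below -1.1 rad)); the robot touches nothing.
It fails at once if the forceps is moved by more than 20 mm (distance of forceps from where it was at the start of the episode above 0.02 m).
It fails at once if the beaker is moved by more than 20 mm (distance of beaker from where it was at the start of the episode above 0.02 m).
It fails at once if the timer is moved by more than 20 mm (distance of timer from where it was at the start of the episode above 0.02 m).
It fails at once if the petri is moved by more than 20 mm (distance of petri from where it was at the start of the episode above 0.02 m).
It fails at once if the stain bottle is moved by more than 20 mm (distance of stain_bottle from where it was at the start of the episode above 0.02 m).
It also fails if it takes over 64 s, if anything falls off the work surface, if the arm or the gripper's body presses on something with over 40 N, if the wrist force passes 120 N, or if a joint passes its speed limit or range.

## Working session

There is one attempt and no reset: what is moved stays moved. The work goes in short steps, Python scripts to look and compute and a tool call to move; the robot and the scene stay as the last step left them, time stands still between calls to the robot, and variables do not carry over. Pictures are saved under pics/ and viewed, at most 10 in all, crops included, and the job is handed in when it is done.

Besides the shell and the picture viewer there is one more tool, called after ">>>" as name(argument=value, ...), one argument or row to a line, values as JSON. jog_arm: Moves the arm, as the interface text tells. Its arguments: {"type":"object","properties":{"targets":{"type":"array","items":{"type":"array","items":{"type":"number"}}},"hand":{"type":"number"},"newtons":{"type":"number"}},"required":["targets"]}

```bash
mkdir -p pics
cat > h.py <<'E'
import numpy as np, cv2
from rig import env
def cloud(im):
    d=im["depth"];h,w=d.shape;f=h/2/np.tan(np.radians(im["fovy"])/2)
    c,r=np.meshgrid(np.arange(w),np.arange(h))
    P=np.stack([(c-im["cx"])/f*d,(r-im["cy"])/f*d,d],-1)
    M=np.array(im["cam_to_world"]);return P@M[:3,:3].T+M[:3,3]
def save(im,n): cv2.imwrite("pics/"+n,im["frame"][:,:,::-1])
E
python3 - <<'E'
from h import *
for cam in("top","side"):
    im=env.get_image(cam);save(im,cam+"0.png");P=cloud(im)
    for t in("slide_case","lid","catch","hasp","hasp_slot","forceps","beaker","timer","petri","stain_bottle"):
        for g in env.regions_of(cam,t)[:1]:
            m=g["pixels"]&(im["depth"]>0);Q=P[m]
            if len(Q)==0: continue
            print(cam,t,round(g["score"],2),np.round(g["point"]),m.sum(),np.median(Q,0).round(3),np.percentile(Q,2,0).round(3),np.percentile(Q,98,0).round(3))
            if t in("slide_case","lid","catch"):
                r=cv2.minAreaRect(Q[:,:2].astype(np.float32)*1000);print(r)
o=env.observe();print(o["position"],o["tool_rot"],o["time_s"])
E
```

```text
top slide_case 0.76 [222. 222.] 5476 [0.597 0.119 0.064] [0.479 0.051 0.007] [0.731 0.195 0.09 ]
((613.269287109375, 121.4252700805664), (124.62617492675781, 271.7329406738281), 76.81361389160156)
top lid 0.55 [201. 223.] 3015 [0.649 0.111 0.065] [0.564 0.051 0.039] [0.742 0.171 0.074]
((663.3065185546875, 114.50511169433594), (120.50148010253906, 204.78994750976562), 76.4299545288086)
top catch 0.5 [220. 212.] 31 [0.6   0.122 0.087] [0.592 0.116 0.081] [0.61  0.128 0.091]
((600.5601196289062, 122.08287048339844), (20.667499542236328, 7.674689769744873), 29.895139694213867)
top hasp 0.49 [260. 205.] 128 [0.497 0.149 0.103] [0.479 0.13  0.063] [0.511 0.171 0.14 ]
top hasp_slot 0.6 [260. 204.] 107 [0.497 0.153 0.105] [0.482 0.13  0.069] [0.508 0.172 0.139]
top forceps 0.56 [299. 382.] 218 [ 0.412 -0.264  0.017] [ 0.372 -0.278  0.011] [ 0.423 -0.221  0.023]
top beaker 0.58 [206. 179.] 365 [0.654 0.226 0.029] [ 0.628  0.202 -0.   ] [0.67  0.243 0.063]
top timer 0.86 [295. 378.] 237 [ 0.411 -0.262  0.017] [ 0.364 -0.279  0.011] [ 0.423 -0.216  0.023]
top petri 0.76 [257. 401.] 1048 [ 0.50
[... 939 characters left out ...]
]
side forceps 0.79 [247. 327.] 166 [0.584 0.014 0.005] [ 0.519  0.001 -0.001] [0.636 0.029 0.009]
side beaker 0.51 [197. 287.] 158 [0.499 0.15  0.096] [ 0.483  0.124 -0.318] [0.643 1.502 0.135]
side timer 0.84 [307. 260.] 728 [ 0.394 -0.262  0.014] [ 0.362 -0.284 -0.002] [ 0.426 -0.189  0.019]
side petri 0.67 [337. 280.] 865 [ 0.414 -0.417  0.04 ] [ 0.399 -0.424 -0.002] [ 0.432 -0.297  0.077]
side stain_bottle 0.79 [336. 281.] 777 [ 0.415 -0.418  0.044] [ 0.399 -0.425  0.003] [ 0.431 -0.397  0.077]
[ 0.23118121 -0.49902708  0.20313031] [[ 9.07364500e-01  4.20344696e-01 -9.19199290e-06]
 [ 4.20344696e-01 -9.07364500e-01  1.25015889e-05]
 [-3.08551146e-06 -1.52073034e-05 -1.00000000e+00]] 1.1
```

Run:
```python
from h import *
im=env.get_image("top");a=im["frame"][150:310,130:330,::-1]
b=env.get_image("side")["frame"][150:290,230:430,::-1]
cv2.imwrite("pics/a.png",np.vstack([cv2.resize(a,None,fx=2.2,fy=2.2,interpolation=2)[:300],cv2.resize(b,(440,300),interpolation=2)]))
P=cloud(im);m=env.regions_of("top","slide_case")[0]["pixels"];m=cv2.dilate(m.astype(np.uint8),np.ones((5,5)))>0
M=np.array(im["cam_to_world"]);print(M[:3,3].round(3),M[:3,2].round(3),im["fovy"])
Q=P[m];T=Q[(Q[:,2]>.058)&(Q[:,2]<.075)&(Q[:,0]<.76)]
print(len(T),cv2.minAreaRect(T[:,:2].astype(np.float32)*1000))
a=np.radians(-13.2);R=np.array([[np.cos(a),np.sin(a)],[-np.sin(a),np.cos(a)]])
U=T[:,:2]@R.T
print(np.percentile(U,[0.5,2,98,99.5],0).round(4))
S=Q[(Q[:,2]>.0775)]; print(np.c_[S[:,:2]@R.T,S[:,2]].round(3)[::4])
rb=Q[(Q[:,2]>.0675)&(Q[:,2]<.075)];rb=rb[rb[:,0]>.7];print("rib",len(rb),np.median(rb@np.eye(3),0),cv2.minAreaRect(rb[:,:2].astype(np.float32)*1000))
```

```text
[ 0.246 -0.089  1.448] [ 0.201 -0.007 -0.979] 44.10542937147667
3880 ((610.67822265625, 120.522216796875), (118.49414825439453, 264.53802490234375), 75.1129379272461)
[[0.4357 0.198 ]
 [0.4383 0.2004]
 [0.6925 0.3134]
 [0.6972 0.3159]]
[[ 0.686  0.272  0.078]
 [ 0.591  0.306  0.078]
 [ 0.568  0.262  0.086]
 [ 0.564  0.263  0.089]
 [ 0.563  0.264  0.084]
 [ 0.56   0.262  0.087]
 [ 0.558  0.262  0.087]
 [ 0.559  0.252  0.088]
 [ 0.259 -0.03   1.448]
 [ 0.555  0.249  0.09 ]
 [ 0.553  0.249  0.085]
 [ 0.552  0.247  0.08 ]
 [ 0.53   0.311  0.078]
 [ 0.259 -0.03   1.448]
 [ 0.455  0.283  0.088]
 [ 0.45   0.283  0.102]
 [ 0.452  0.276  0.096]
 [ 0.456  0.27   0.083]
 [ 0.445  0.283  0.113]
 [ 0.448  0.275  0.107]
 [ 0.451  0.268  0.1  ]
 [ 0.455  0.262  0.084]
 [ 0.439  0.285  0.131]
 [ 0.441  0.276  0.13 ]
 [ 0.445  0.27   0.118]
 [ 0.451  0.261  0.094]
 [ 0.453  0.253  0.09 ]
 [ 0.456  0.246  0.082]
 [ 0.437  0.28   0.138]
 [ 0.439  0.273  0.131]
 [ 0.444  0.268  0.112]
 [ 0.451  0.246  0.099]
 [ 0.454  0.239  0.09 ]
 [ 0.435  0.275  0.141]
 [ 0.437  0.266  0.141]
 [ 0.44   0.259  0.129]
 [ 0.445  0.247  0.113]
 [ 0.449  0.24   0.103]
 [ 0.259 -0.03   1.448]
 [ 0.436  0.26   0.136]
 [ 0.438  0.251  0.136]
 [ 0.442  0.245  0.121]
 [ 0.445  0.238  0.114]
 [ 0.435  0.254  0.137]
 [ 0.437  0.246  0.135]
 [ 0.439  0.238  0.132]
 [ 0.434  0.245  0.14 ]
 [ 0.437  0.238  0.132]]
rib 154 [0.72303781 0.09646031 0.06968726] ((722.8382568359375, 94.24794006347656), (101.9740982055664, 45.96407699584961), 89.14884185791016)
```

View pics/a.png

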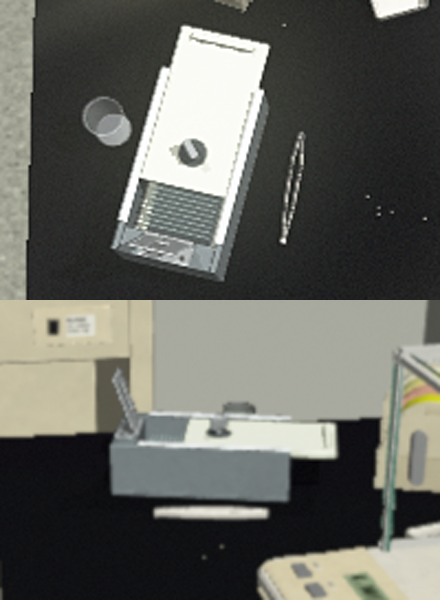

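The crop shows the lid about 55 mm open with the rib at its far end. The hasp leans outward, and the catch (crop px 190,150) is turned about 40° from in line. I'll check the whole bench for obstacles before moving.

View pics/top0.png

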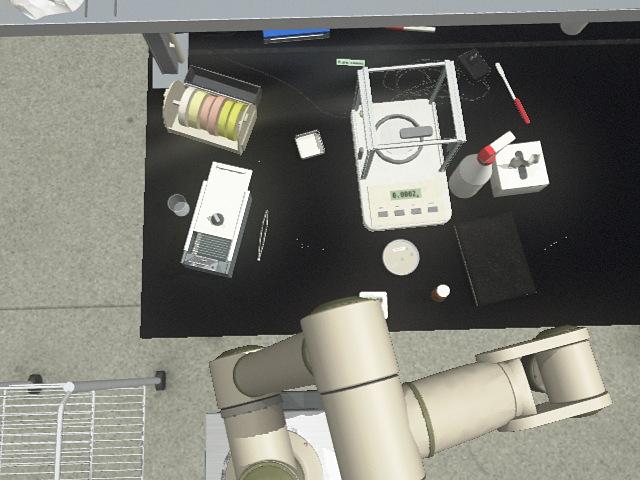

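The top view shows the case at px (217,220) with a clear path to it. The balance (400,150) lies off the path.

>>> jog_arm(
  targets=[
    [4, -2.7, 0, 0, 0, 0],
    [8, -5.4, 0, 0, 0, 0],
    [12, -8.1, 0, 0, 0, 0],
    [16, -10.8, 0, 0, 0, 0],
    [19.5, -13.2, 0, 0, 0, 0],
    [23, -15.6, 0, 0, 0, 0],
    [26.5, -18, 0, 0, 0, 0],
    [30, -20.3, 0, 0, 0, 0],
  ],
)

```text
time_s: 1.92
position: [0.4036, -0.2115, 0.2034]
tool_rot: [[0.908, 0.42, 0.0], [0.42, -0.908, -0.0], [0.0, 0.001, -1.0]]
ft_force: [1.1, -0.2, 0.5]
grip_width: 0.085
gripper_force: 0.0
```

>>> jog_arm(
  targets=[
    [3.5, -2.3, 0, 0, 0, 0],
    [7, -4.7, 0, 0, 0, 0],
    [10.5, -7, 0, 0, 0, 0],
    [14, -9.4, 0, 0, 0, 0],
    [17.5, -11.8, 0, 0, 0, 0],
    [21, -14.2, 0, 0, 0, 0],
    [24.5, -16.6, 0, 0, 0, 0],
    [28, -19, 0, 0, 0, 0],
  ],
)

```text
time_s: 2.58
position: [0.5753, 0.0745, 0.2032]
tool_rot: [[0.907, 0.421, 0.0], [0.421, -0.907, -0.0], [0.0, 0.0, -1.0]]
ft_force: [0.0, -0.3, 1.2]
grip_width: 0.0855
gripper_force: 0.0
```

```bash
cat >> h.py <<'E'
def wcloud(im):
    d=im["depth"];h,w=d.shape;f=h/2/np.tan(np.radians(im["fovy"])/2)
    c,r=np.meshgrid(np.arange(w)-im["cx"],np.arange(h)-im["cy"])
    rr=np.hypot(c,r)+1e-9;t=rr/f;k=np.tan(np.minimum(t,1.5))/rr
    P=np.stack([c*k*d,r*k*d,d],-1);M=np.array(im["cam_to_world"]);return P@M[:3,:3].T+M[:3,3]
def CF(P):
    a=np.radians(-13.2);R=np.array([[np.cos(a),np.sin(a),0],[-np.sin(a),np.cos(a),0],[0,0,1]]);return P@R.T
E
python3 - <<'E'
from h import *
im=env.get_image("wrist");save(im,"w1.png");P=wcloud(im)
o=env.observe();print(o["position"],o["q"],o["time_s"],o["tool_rot"],o["ft_force"])
for t in("catch","lid","hasp"):
    for g in env.regions_of("wrist",t)[:1]:
        Q=P[g["pixels"]&(im["depth"]>0)];print(t,g["score"],g["point"],len(Q),np.percentile(Q,[2,50,98],0).round(4).tolist())
        if t=="catch":
            S=Q[(Q[:,2]>.08)&(Q[:,2]<.092)];print(len(S),S.mean(0),cv2.minAreaRect(S[:,:2].astype(np.float32)*1000))
m=(P[...,2]>.060)&(P[...,2]<.0725)&(np.hypot(P[...,0]-.62,P[...,1]-.12)<.18)
T=P[m];print(cv2.minAreaRect(T[:,:2].astype(np.float32)*1000));U=CF(T);print(np.percentile(U,[.3,1,50,99,99.7],0).round(4))
E
```

```text
[0.57757438 0.08004917 0.20264283] [-3.81512928 25.13762428 68.9911605   0.16128109 85.80352925 61.05700394] 2.6333 [[ 0.90544749  0.4244561   0.0013658 ]
 [ 0.42445156 -0.90544656  0.00272249]
 [ 0.00239224 -0.00188536 -0.99999536]] [-4.18329386  2.72769986 -2.52708715]
catch 0.76 [154.8, 279.9] 399 [[0.5927, 0.1139, 0.0656], [0.6041, 0.1214, 0.0862], [0.615, 0.1288, 0.0881]]
367 [0.60418065 0.12154547 0.0861666 ] ((604.3739013671875, 121.58291625976562), (23.872142791748047, 9.739912033081055), 23.42350959777832)
lid 0.71 [107.6, 319.9] 24942 [[0.5658, 0.0514, 0.063], [0.6523, 0.1092, 0.0647], [0.7373, 0.1666, 0.0722]]
hasp 0.89 [262.8, 189.0] 3021 [[0.4844, 0.1277, 0.0678], [0.4977, 0.1539, 0.1034], [0.5118, 0.1745, 0.138]]
((620.994140625, 154.45407104492188), (188.7788848876953, 263.6847839355469), 75.29023742675781)
[[0.4387 0.1981 0.0606]
 [0.4424 0.1998 0.0624]
 [0.5958 0.2555 0.0649]
 [0.6969 0.315  0.0714]
 [0.6988 0.3594 0.072 ]]
```

View pics/w1.png

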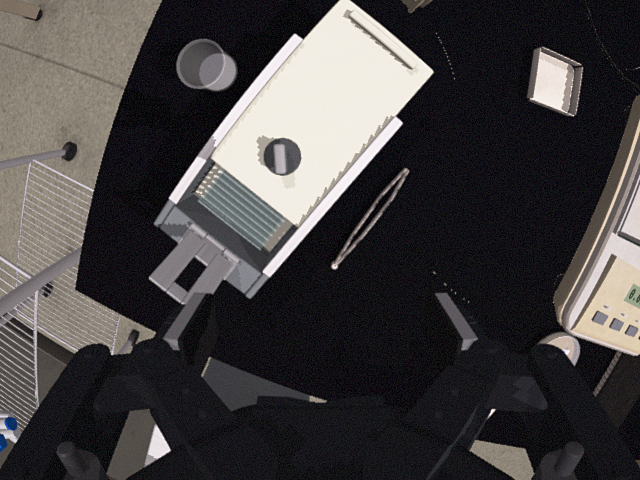

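The wrist view shows the catch at px (280,155), the hasp open at (190,263), and the forceps clear at (370,215). Next I'll refine the case axis and hinge.

Run:
```python
from h import *
im=env.get_image("wrist");P=wcloud(im);o=env.observe();print(o["position"],o["time_s"])
Q=P[env.regions_of("wrist","lid")[0]["pixels"]&(im["depth"]>0)];Q=Q[(abs(Q[:,2]-.065)<.004)]
print("lid",cv2.minAreaRect(Q[:,:2].astype(np.float32)*1000), np.percentile(Q[:,2],[10,50,90]))
g=env.regions_of("wrist","hasp")[0];H=P[g["pixels"]&(im["depth"]>0)];H=H[(H[:,2]>.075)]
U=CF(H);
# fit plane u = a + b*z + c*v
A=np.c_[np.ones(len(U)),U[:,2]-.0655,U[:,1]-.257];x=np.linalg.lstsq(A,U[:,0],rcond=None)[0]
print("hinge u,slope,yaw err",x, np.degrees(np.arctan(x[2])),"v",np.percentile(U[:,1],[1,99]),"ztop",np.percentile(U[:,2],99))
g=env.regions_of("wrist","catch")[0];S=P[g["pixels"]];S=S[(S[:,2]>.08)];print(cv2.minAreaRect(S[:,:2].astype(np.float32)*1000),CF(S.mean(0)))
```

```text
[0.57435204 0.07205512 0.20291493] 2.8333
lid ((651.8341674804688, 109.3364028930664), (100.08657836914062, 180.07113647460938), 75.05989837646484) [0.06372881 0.06468949 0.06566334]
hinge u,slope,yaw err [ 0.46348296 -0.35283628  0.03086258] 1.7677344059782014 v [0.23665717 0.28328988] ztop 0.13845453536209493
((618.320068359375, 118.66361999511719), (19.443344116210938, 51.940895080566406), 77.47601318359375) [0.56066001 0.25630135 0.08835341]
```

>>> jog_arm(
  targets=[
    [2.4, -1.6, 2, 0, 0, 0.8],
    [4.8, -3.2, 4, 0, 0, 1.5],
    [4.8, -3.2, 7, 0, 0, 1.5],
    [4.8, -3.2, 9, 0, 0, 1.5],
    [4.8, -3.2, 9, 0, 0, 1.5],
    [4.8, -3.2, 9, 0, 0, 1.5],
    [4.8, -3.2, 9, 0, 0, 1.5],
  ],
  hand=0.4,
  newtons=30,
)

```text
time_s: 3.57
position: [0.6055, 0.1208, 0.115]
tool_rot: [[0.919, 0.395, 0.003], [0.395, -0.919, 0.0], [0.003, 0.001, -1.0]]
ft_force: [0.8, -0.5, 0.7]
grip_width: 0.0344
gripper_force: 0.0
```

Run:
```python
from h import *
im=env.get_image("wrist");save(im,"w2.png");o=env.observe();print(o["position"],o["time_s"],o["tool_rot"],o["grip_width"])
P=wcloud(im)
m=(P[...,2]>.082)&(P[...,2]<.092)&(np.hypot(P[...,0]-.605,P[...,1]-.1217)<.014);S=P[m];print(m.sum(),S.mean(0),cv2.minAreaRect(S[:,:2].astype(np.float32)*1000))
```

```text
[0.60561775 0.12089699 0.11523997] 3.6167 [[ 9.18443636e-01  3.95537127e-01  3.41600153e-03]
 [ 3.95539425e-01 -9.18448999e-01  3.39398746e-06]
 [ 3.13876563e-03  1.34804609e-03 -9.99994165e-01]] 0.03430206305760788
615 [0.60492496 0.1223254  0.08626802] ((604.3886108398438, 122.09513854980469), (23.92554473876953, 9.059659004211426), 27.33651351928711)
```

>>> jog_arm(
  targets=[
    [0, -0.15, 2, 0, 0, -2],
    [0, -0.15, 4, 0, 0, -2],
    [0, -0.15, 4.6, 0, 0, -2],
    [0, -0.15, 4.6, 0, 0, -2],
    [0, -0.15, 4.6, 0, 0, -2],
  ],
)

```text
time_s: 4.03
position: [0.6048, 0.1227, 0.0685]
tool_rot: [[0.904, 0.428, 0.002], [0.428, -0.904, -0.0], [0.002, 0.001, -1.0]]
ft_force: [-0.4, 0.1, -0.5]
grip_width: 0.0342
gripper_force: 0.0
```

>>> jog_arm(
  targets=[
    [0, 0, 0, 0, 0, 0],
    [0, 0, 0, 0, 0, 0],
    [0, 0, 0, 0, 0, 0],
    [0, 0, 0, 0, 0, 0],
    [0, 0, 0, 0, 0, 0],
  ],
  hand=0,
)

```text
time_s: 4.45
position: [0.6042, 0.1229, 0.0675]
tool_rot: [[0.904, 0.428, 0.001], [0.428, -0.904, 0.0], [0.0, 0.0, -1.0]]
ft_force: [0.2, -0.2, 0.4]
grip_width: -0.0003
gripper_force: 0.0
```

Run:
```python
from h import *
im=env.get_image("wrist");o=env.observe();print(o["position"],o["time_s"],o["grip_width"],o["gripper_force"])
s=env.get_image("side")["frame"][160:260,250:400,::-1]
cv2.imwrite("pics/w3.png",np.hstack([cv2.resize(im["frame"][100:480,160:480,::-1],(400,475)),cv2.resize(s,(400,475),interpolation=2)]))
```

```text
[0.60422134 0.12291422 0.06733688] 4.5 0.0003941970506067539 0.0
```

View pics/w3.png

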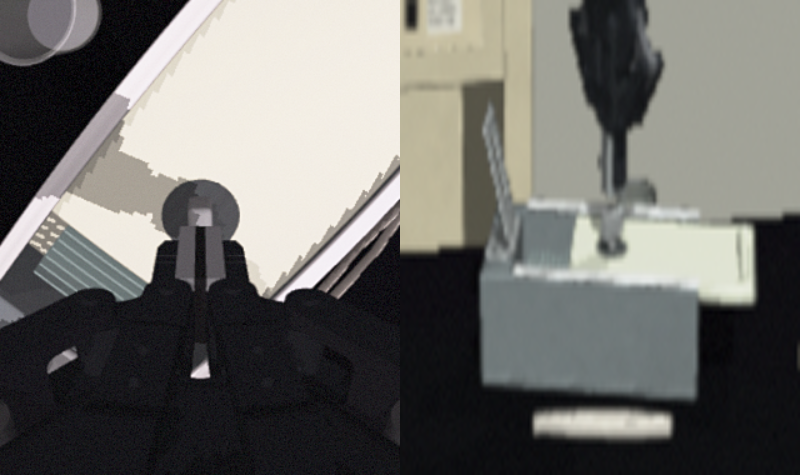

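The view shows the finger tips at crop px (200,240), with the catch just ahead at (202,215). I'll get the finger geometry from the depth.

Run:
```python
from h import *
im=env.get_image("wrist");o=env.observe();P=wcloud(im)
R=np.array(o["tool_rot"]);L=(P-o["position"])@R*1000
M=np.array(im["cam_to_world"]);print("cam in tool",(R.T@(M[:3,3]-o["position"])*1000).round(), (R.T@M[:3,2]).round(2),o["grip_width"])
# crop px -> full: col=160+x*0.8,row=100+y*0.8
for y in (190,200,210,220,230,245,260,280,300,340): 
    r=int(100+y*.8); print(r,[L[r,c].round(0).astype(int).tolist() for c in (302,308,314,320,322,326,332,338)])
```

```text
cam in tool [  73.    1. -172.] [-0.29  0.    0.96] -0.00016782538926582706
252 [[11, -8, 1], [11, -5, 2], [11, -2, 2], [11, 1, 2], [11, 2, 2], [11, 4, 2], [10, 7, 3], [11, 10, 2]]
260 [[7, -8, 1], [7, -5, 1], [11, -2, -10], [11, 1, -11], [12, 2, -11], [11, 3, -10], [7, 7, 2], [6, 10, 2]]
268 [[2, -8, 2], [2, -5, 3], [11, -2, -19], [11, 1, -19], [11, 2, -19], [11, 3, -19], [2, 7, 1], [2, 10, 2]]
276 [[-3, -8, 2], [-2, -5, 2], [7, -2, -19], [7, 1, -19], [7, 2, -19], [7, 3, -19], [-3, 7, 3], [-2, 10, 2]]
284 [[-7, -9, 2], [11, -4, -37], [11, -2, -37], [11, 1, -36], [11, 1, -36], [11, 3, -36], [11, 5, -37], [-6, 10, 1]]
296 [[11, -6, -47], [11, -4, -47], [11, -2, -47], [11, 1, -48], [11, 1, -48], [11, 3, -48], [11, 5, -48], [7, 8, -40]]
308 [[11, -6, -56], [10, -4, -55], [10, -1, -56], [11, 1, -56], [11, 1, -57], [10, 3, -56], [11, 5, -56], [12, 7, -58]]
324 [[11, -5, -68], [10, -3, -66], [11, -1, -67], [10, 1, -67], [10, 1, -66], [10, 3, -67], [10, 5, -66], [12, 6, -69]]
340 [[12, -5, -79], [12, -3, -79], [7, -1, -71], [5, 1, -67], [4, 1, -67], [7, 3, -72], [12, 4, -78], [12, 6, -79]]
372 [[17, -4, -100], [0, -3, -79], [-3, -1, -76], [-10, 1, -66], [-9, 1, -68], [-3, 3, -75], [8, 4, -89], [17, 5, -100]]
```

Run:
```python
from h import *
o=env.observe();R=np.array(o["tool_rot"])
for cam in("wrist","side"):
    im=env.get_image(cam);P=wcloud(im) if cam=="wrist" else cloud(im)
    L=(P-o["position"])@R*1000
    if cam=="wrist":
        for r in range(274,292,2): print(r,[L[r,c].round(0).astype(int).tolist() for c in (312,316,320,324,328)])
    else:
        m=(abs(L[...,0])<30)&(abs(L[...,1])<30)&(L[...,2]<5)&(L[...,2]>-110)
        rr=np.nonzero(m.any(1))[0]
        for r in rr: 
            k=m[r]; print(r,L[r][k].mean(0).round(0),k.sum(),im["frame"][r][k].mean(0).round())
```

```text
274 [[8, -3, -19], [8, -1, -19], [8, 1, -20], [8, 2, -19], [8, 4, -19]]
276 [[7, -3, -19], [7, -1, -19], [7, 1, -20], [7, 2, -19], [6, 4, -17]]
278 [[6, -3, -19], [6, -1, -19], [6, 1, -20], [7, 2, -21], [7, 4, -21]]
280 [[5, -3, -20], [5, -1, -19], [5, 1, -18], [5, 2, -18], [5, 4, -19]]
282 [[11, -3, -34], [11, -1, -35], [11, 1, -35], [11, 2, -35], [11, 4, -35]]
284 [[11, -3, -36], [12, -1, -38], [11, 1, -36], [11, 2, -37], [11, 4, -37]]
286 [[11, -2, -39], [11, -1, -38], [11, 1, -39], [11, 2, -38], [11, 4, -39]]
288 [[11, -2, -40], [11, -1, -40], [11, 1, -41], [11, 2, -40], [11, 4, -40]]
290 [[11, -2, -42], [11, -1, -41], [11, 1, -42], [11, 2, -42], [11, 4, -42]]
170 [ -11.  -20. -107.] 1 [28. 30. 32.]
171 [ -12.   -9. -107.] 4 [30. 32. 34.]
172 [ -15.   -5. -106.] 5 [31. 33. 36.]
173 [ -11.    7. -106.] 14 [31. 33. 36.]
174 [ -11.    8. -104.] 16 [28. 30. 32.]
175 [ -10.    6. -100.] 17 [28. 29. 32.]
176 [ -8.   3. -96.] 17 [28. 30. 32.]
177 [ -9.   4. -94.] 17 [29. 31. 34.]
178 [ -9.   4. -92.] 15 [30. 32. 34.]
179 [-10.   4. -89.] 14 [28. 31. 32.]
180 [ -7.  -2. -84.] 15 [33. 35.
[... 647 characters left out ...]
.]
198 [ -4.  10. -38.] 10 [78. 81. 81.]
199 [ -4.  10. -35.] 10 [88. 92. 91.]
200 [ -4.   8. -32.] 9 [105. 108. 106.]
201 [ -2.   5. -28.] 7 [122. 125. 119.]
204 [  6.   1. -17.] 4 [150. 154. 152.]
205 [ -1.   4. -16.] 9 [139. 142. 141.]
206 [ -1.   5. -14.] 9 [136. 140. 138.]
207 [ -1.   4. -11.] 9 [136. 140. 137.]
208 [-1.  4. -8.] 9 [137. 141. 138.]
209 [-1. -4. -3.] 11 [147. 151. 144.]
210 [ 4. -5.  2.] 20 [166. 170. 159.]
211 [-2. -5.  3.] 23 [155. 159. 150.]
212 [1. 4. 4.] 18 [160. 164. 154.]
213 [-4. 10.  4.] 14 [176. 180. 167.]
214 [-6. 16.  4.] 10 [192. 197. 180.]
215 [-13.  20.   4.] 8 [211. 215. 197.]
216 [-23.  22.   4.] 5 [205. 210. 194.]
217 [-29.  26.   4.] 1 [214. 218. 211.]
```

Both cameras put the real finger tips about 31 mm behind the reported TCP (tip z ≈ 0.098), so the fingers closed above the catch. I'll reopen and go lower, allowing for that offset.

>>> jog_arm(
  targets=[
    [0, 0, 0, 0, 0, 0],
    [0, 0, 0, 0, 0, 0],
    [0, 0, 0, 0, 0, 0],
    [0, 0, 1, 0, 0, 0],
    [0, 0, 2, 0, 0, 0],
    [0, 0, 2.7, 0, 0, 0],
    [0, 0, 2.7, 0, 0, 0],
    [0, 0, 2.7, 0, 0, 0],
  ],
  hand=0.4,
)

```text
time_s: 5.37
position: [0.6038, 0.1229, 0.0393]
tool_rot: [[0.904, 0.428, -0.002], [0.428, -0.904, -0.0], [-0.001, -0.001, -1.0]]
ft_force: [0.4, 0.9, 0.2]
grip_width: 0.034
gripper_force: 0.0
```

>>> jog_arm(
  targets=[
    [0, 0, 0, 0, 0, 0],
    [0, 0, 0, 0, 0, 0],
    [0, 0, 0, 0, 0, 0],
    [0, 0, 0, 0, 0, 0],
    [0, 0, 0, 0, 0, 0],
  ],
  hand=0,
)

```text
time_s: 5.78
position: [0.6044, 0.1229, 0.0406]
tool_rot: [[0.904, 0.428, 0.001], [0.428, -0.904, -0.0], [0.001, 0.0, -1.0]]
ft_force: [-0.7, -0.1, 2.0]
grip_width: 0.0083
gripper_force: 34.2
```

Gripped at 8–9 mm. Now I'll turn the catch in line.

>>> jog_arm(
  targets=[
    [0, 0, 0, 0, 0, 6],
    [0, 0, 0, 0, 0, 12],
    [0, 0, 0, 0, 0, 18],
    [0, 0, 0, 0, 0, 24],
    [0, 0, 0, 0, 0, 30],
    [0, 0, 0, 0, 0, 36],
    [0, 0, 0, 0, 0, 40.5],
    [0, 0, 0, 0, 0, 40.5],
  ],
)

```text
time_s: 6.45
position: [0.6045, 0.1223, 0.0405]
tool_rot: [[0.965, -0.264, 0.001], [-0.264, -0.965, -0.001], [0.001, 0.001, -1.0]]
ft_force: [0.0, -3.2, 2.6]
grip_width: 0.0082
gripper_force: 34.4
```

>>> jog_arm(
  targets=[
    [-0.7, 0, 0, 0, 0, 0],
    [-1.4, 0, 0, 0, 0, 0],
    [-2.1, 0, 0, 0, 0, 0],
    [-2.8, 0, 0, 0, 0, 0],
    [-3.5, 0, 0, 0, 0, 0],
    [-4.2, 0, 0, 0, 0, 0],
    [-4.7, 0, 0, 0, 0, 0],
    [-4.7, 0, 0, 0, 0, 0],
  ],
)

```text
time_s: 7.12
position: [0.5575, 0.1349, 0.0405]
tool_rot: [[0.966, -0.258, -0.001], [-0.258, -0.966, -0.001], [-0.001, 0.001, -1.0]]
ft_force: [-3.6, -3.7, 6.2]
grip_width: 0.0083
gripper_force: 34.7
```

>>> jog_arm(
  targets=[
    [-0.2, 0, 0, 0, 0, 0],
    [-0.4, 0, 0, 0, 0, 0],
    [-0.5, 0, 0, 0, 0, 0],
    [-0.6, 0, 0, 0, 0, 0],
    [-0.6, 0, 0, 0, 0, 0],
  ],
)

```text
time_s: 7.53
position: [0.5529, 0.1362, 0.0405]
tool_rot: [[0.966, -0.259, 0.001], [-0.259, -0.966, -0.001], [0.001, 0.001, -1.0]]
ft_force: [-0.4, -6.2, 3.9]
grip_width: 0.0084
gripper_force: 34.5
```

>>> jog_arm(
  targets=[
    [-0.1, 0, 0, 0, 0, 0],
    [-0.2, 0, 0, 0, 0, 0],
    [-0.3, 0, 0, 0, 0, 0],
    [-0.3, 0, 0, 0, 0, 0],
  ],
)

```text
time_s: 7.87
position: [0.5529, 0.1362, 0.0406]
tool_rot: [[0.966, -0.259, 0.007], [-0.259, -0.966, -0.002], [0.007, 0.0, -1.0]]
ft_force: [12.4, -8.8, -4.5]
grip_width: 0.008
gripper_force: 33.4
```

>>> jog_arm(
  targets=[
    [-0.1, 0, 0, 0, 0, 0],
    [-0.2, 0, 0, 0, 0, 0],
    [-0.3, 0, 0, 0, 0, 0],
    [-0.3, 0, 0, 0, 0, 0],
  ],
)

```text
time_s: 8.2
position: [0.5529, 0.1362, 0.0407]
tool_rot: [[0.966, -0.26, 0.013], [-0.26, -0.966, -0.003], [0.013, -0.001, -1.0]]
ft_force: [22.6, -12.1, -12.3]
grip_width: 0.0081
gripper_force: 32.3
```

The lid is home, since the push force rises with no more travel. Next I'll relax the push, release and lift.

>>> jog_arm(
  targets=[
    [0.3, 0, 0, 0, 0, 0],
    [0.5, 0, 0, 0, 0, 0],
    [0.5, 0, 0, 0, 0, 0],
  ],
)

```text
time_s: 8.45
position: [0.5527, 0.1362, 0.0405]
tool_rot: [[0.966, -0.259, 0.002], [-0.259, -0.966, -0.001], [0.002, 0.001, -1.0]]
ft_force: [2.9, -6.2, 3.5]
grip_width: 0.0082
gripper_force: 34.4
```

>>> jog_arm(
  targets=[
    [0, 0, 0, 0, 0, 0],
    [0, 0, 0, 0, 0, 0],
    [0, 0, 0, 0, 0, 0],
    [0, 0, -3, 0, 0, 0],
    [0, 0, -7, 0, 0, 0],
    [0, 0, -10, 0, 0, 0],
    [0, 0, -11, 0, 0, 0],
    [0, 0, -11, 0, 0, 0],
  ],
  hand=0.27,
)

```text
time_s: 9.12
position: [0.5529, 0.1374, 0.1526]
tool_rot: [[0.966, -0.26, 0.005], [-0.26, -0.966, 0.001], [0.005, -0.002, -1.0]]
ft_force: [0.1, -0.5, -0.1]
grip_width: 0.0234
gripper_force: 0.0
```

Run:
```python
from h import *
im=env.get_image("wrist");save(im,"w4.png");P=wcloud(im);o=env.observe();print(o["position"],o["tool_rot"],o["time_s"],o["q"],o["grip_width"],o["ft_force"])
m=(P[...,2]>.082)&(P[...,2]<.092)&(np.hypot(P[...,0]-.553,P[...,1]-.136)<.016);S=P[m];print(m.sum(),S.mean(0),cv2.minAreaRect(S[:,:2].astype(np.float32)*1000))
```

```text
[0.55190363 0.1373124  0.15031425] [[ 9.65465235e-01 -2.60529746e-01  1.06402305e-03]
 [-2.60530179e-01 -9.65465661e-01  2.88088325e-04]
 [ 9.52222138e-04 -5.55349377e-04 -9.99999392e-01]] 9.1667 [2.04079568e+00 2.60640822e+01 7.64500662e+01 1.46768895e-02
 7.74243388e+01 1.07139123e+02] 0.02289896401329843 [-0.75492339  0.3957584  -1.21195635]
437 [0.55303157 0.13548383 0.08629274] ((552.7659912109375, 135.50680541992188), (8.173684120178223, 23.61337661743164), 74.97235107421875)
```

View pics/w4.png

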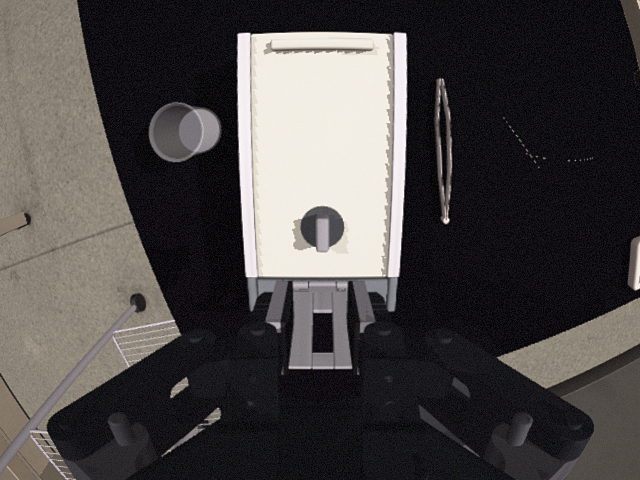

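The catch is now in line (−15.0°) at px (322,235), and the lid is home. The hasp stands open at (320,330). I'll go behind it.

>>> jog_arm(
  targets=[
    [-3.5, 0.1, 0, 0, 0, 0],
    [-7, 0.1, 0, 0, 0, 0],
    [-9.3, 0.1, 0, 0, 0, 0],
    [-9.3, 0.1, 2, 0, 0, 0],
    [-9.3, 0.1, 5, 0, 0, 0],
    [-9.3, 0.1, 6, 0, 0, 0],
    [-9.3, 0.1, 6, 0, 0, 0],
    [-9.3, 0.1, 6, 0, 0, 0],
  ],
)

```text
time_s: 9.83
position: [0.4611, 0.1603, 0.0888]
tool_rot: [[0.965, -0.261, -0.004], [-0.261, -0.965, -0.0], [-0.003, 0.001, -1.0]]
ft_force: [0.7, -0.1, 0.4]
grip_width: 0.0232
gripper_force: 0.0
```

Run:
```python
from h import *
o=env.observe();d=o["position"]-np.array([.5529,.1358,0]);R=np.array(o["tool_rot"]);print(o["position"],(R.T@d*1000)[:2],o["time_s"],o["q"],o["ft_force"])
im=env.get_image("side");cv2.imwrite("pics/s5.png",cv2.resize(im["frame"][140:260,220:400,::-1],(720,480),interpolation=2))
P=cloud(im);L=(P-o["position"])@R*1000
m=(abs(L[...,0])<14)&(abs(L[...,1])<30)&(L[...,2]<15)&(L[...,2]>-110)
for r in np.nonzero(m.any(1))[0][-14:]: print(r,L[r][m[r]].mean(0).round(),m[r].sum())
```

```text
[0.46106056 0.16034355 0.08877385] [-95.36649954   0.38329756] 9.8333 [5.24464786e+00 2.28520555e+01 9.40484162e+01 6.14222161e-03
 6.33074990e+01 1.10372500e+02] [ 0.72129613 -0.10470392  0.39009093]
180 [  5.  16. -62.] 11
181 [  5.  15. -59.] 11
182 [  5.  15. -56.] 11
183 [  5.  16. -54.] 11
184 [  4.  15. -51.] 11
185 [  5.  18. -49.] 11
186 [  4.  15. -46.] 11
187 [  4.  15. -43.] 11
188 [  4.  17. -41.] 11
189 [  3.  17. -38.] 10
190 [  2.  21. -37.] 9
191 [  2.  21. -34.] 9
192 [  2.  17. -30.] 9
193 [  2.  19. -28.] 7
```

View pics/s5.png

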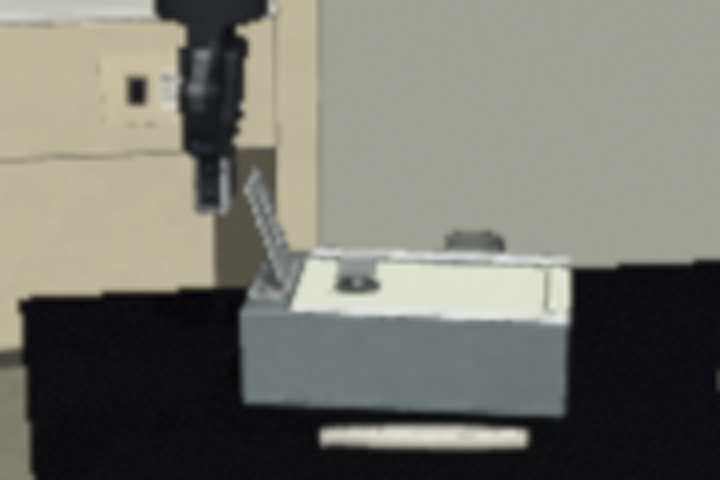

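The side view shows the finger tips at px (210,210), behind the open hasp (255,175). I'll push it over along its arc.

>>> jog_arm(
  targets=[
    [1.5, 0, -0.3, 0, 0, 0],
    [2.7, 0, -0.3, 0, 0, 0],
    [3.8, 0, -0.3, 0, 0, 0],
    [4.6, 0, -0.2, 0, 0, 0],
    [5.3, 0, -0.1, 0, 0, 0],
    [6, 0, 0.1, 0, 0, 0],
    [6.6, 0, 0.4, 0, 0, 0],
    [6.6, 0, 0.4, 0, 0, 0],
  ],
)

```text
time_s: 10.55
position: [0.5265, 0.1429, 0.0856]
tool_rot: [[0.965, -0.262, 0.0], [-0.262, -0.965, -0.0], [0.0, 0.0, -1.0]]
ft_force: [0.4, 1.1, 2.1]
grip_width: 0.0227
gripper_force: 0.6
```

Run:
```python
from h import *
o=env.observe();d=o["position"]-np.array([.5529,.1358,0]);R=np.array(o["tool_rot"]);print(o["position"],(R.T@d*1000)[:2],o["time_s"],o["q"],o["ft_force"])
im=env.get_image("side");cv2.imwrite("pics/s6.png",cv2.resize(im["frame"][140:260,220:400,::-1],(720,480),interpolation=2))
```

```text
[0.52645245 0.14285168 0.08559856] [-27.36990723   0.11418542] 10.55 [ 2.74305090e+00  2.79002650e+01  8.54228366e+01 -1.40336456e-03
  6.66763568e+01  1.07908708e+02] [0.43786912 1.09763195 2.08896391]
```

View pics/s6.png

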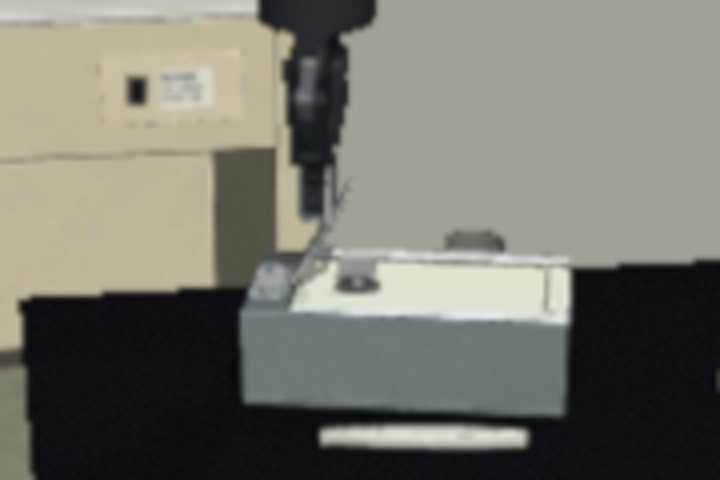

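The hasp is being pushed down as planned, now at about 60°. The tips are at px (315,215) on the strap.

>>> jog_arm(
  targets=[
    [0.5, 0, 0.45, 0, 0, 0],
    [1, 0, 0.95, 0, 0, 0],
    [1.5, 0, 1.5, 0, 0, 0],
    [1.9, 0, 2.1, 0, 0, 0],
    [2.25, 0, 2.75, 0, 0, 0],
    [2.5, 0, 3.4, 0, 0, 0],
    [2.65, 0, 3.9, 0, 0, 0],
    [2.7, 0, 4.4, 0, 0, 0],
  ],
)

```text
time_s: 11.27
position: [0.5522, 0.136, 0.0415]
tool_rot: [[0.965, -0.261, 0.001], [-0.261, -0.965, 0.0], [0.001, -0.0, -1.0]]
ft_force: [1.3, 1.2, 3.4]
grip_width: 0.0233
gripper_force: 1.8
```

>>> jog_arm(
  targets=[
    [0, 0, 0.2, 0, 0, 0],
    [0, 0, 0.4, 0, 0, 0],
    [0, 0, 0.5, 0, 0, 0],
    [0, 0, 0.5, 0, 0, 0],
  ],
)

```text
time_s: 11.6
position: [0.5522, 0.136, 0.0386]
tool_rot: [[0.965, -0.261, 0.002], [-0.261, -0.965, -0.0], [0.002, -0.0, -1.0]]
ft_force: [-0.7, -0.8, 13.3]
grip_width: 0.0233
gripper_force: 6.5
```

13 N against a 4 N spring means the hasp is flat. I'll close on the catch while pressing.

>>> jog_arm(
  targets=[
    [0, 0, 0, 0, 0, 0],
    [0, 0, 0, 0, 0, 0],
    [0, 0, 0, 0, 0, 0],
    [0, 0, 0, 0, 0, 0],
    [0, 0, 0, 0, 0, 0],
  ],
  hand=0,
)

```text
time_s: 12.02
position: [0.5526, 0.1361, 0.039]
tool_rot: [[0.965, -0.261, 0.003], [-0.261, -0.965, -0.0], [0.003, -0.001, -1.0]]
ft_force: [-0.6, 0.4, 15.2]
grip_width: 0.0082
gripper_force: 40.0
```

Run:
```python
from h import *
o=env.observe();print(o["position"],o["time_s"],o["grip_width"],o["gripper_force"],o["ft_force"],o["q"])
im=env.get_image("side");w=env.get_image("wrist");cv2.imwrite("pics/s7.png",np.hstack([cv2.resize(im["frame"][160:240,260:360,::-1],(400,480),interpolation=2),cv2.resize(w["frame"][180:380,220:420,::-1],(400,480))]))
```

```text
[0.55261582 0.13614331 0.03895007] 12.0167 0.00816688391021031 39.974653566023335 [-0.56137288  0.40327508 15.17273017] [ 1.92961931e+00  3.31772002e+01  8.46827725e+01 -9.42695006e-03
  6.19469233e+01  1.07063272e+02]
```

View pics/s7.png

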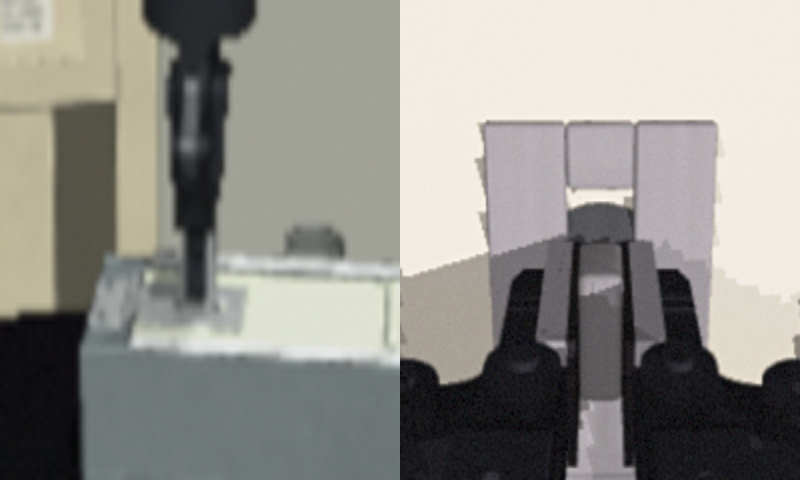

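The hasp lies flat with the catch through its slot, gripped at px (600,280). Now I'll turn the catch across it.

>>> jog_arm(
  targets=[
    [0, 0, 0, 0, 0, -5.5],
    [0, 0, 0, 0, 0, -11],
    [0, 0, 0, 0, 0, -16.5],
    [0, 0, 0, 0, 0, -22],
    [0, 0, 0, 0, 0, -27.5],
    [0, 0, 0, 0, 0, -33],
    [0, 0, 0, 0, 0, -38.5],
    [0, 0, 0, 0, 0, -44],
  ],
)

```text
time_s: 12.78
position: [0.5526, 0.1365, 0.0389]
tool_rot: [[0.874, 0.487, 0.003], [0.487, -0.874, 0.001], [0.003, 0.001, -1.0]]
ft_force: [0.1, 3.4, 15.3]
grip_width: 0.0079
gripper_force: 42.2
```

>>> jog_arm(
  targets=[
    [0, 0, 0, 0, 0, -5.5],
    [0, 0, 0, 0, 0, -11],
    [0, 0, 0, 0, 0, -16.5],
    [0, 0, 0, 0, 0, -22],
    [0, 0, 0, 0, 0, -27.5],
    [0, 0, 0, 0, 0, -33],
    [0, 0, 0, 0, 0, -38.5],
    [0, 0, 0, 0, 0, -42],
  ],
)

```text
time_s: 13.45
position: [0.5526, 0.1366, 0.0389]
tool_rot: [[0.323, 0.946, 0.003], [0.946, -0.323, 0.001], [0.002, 0.003, -1.0]]
ft_force: [-0.4, 3.2, 15.4]
grip_width: 0.0084
gripper_force: 39.9
```

>>> jog_arm(
  targets=[
    [0, 0, 0, 0, 0, 0],
    [0, 0, 0, 0, 0, 0],
    [0, 0, 0, 0, 0, 0],
  ],
)

```text
time_s: 13.7
position: [0.5525, 0.1366, 0.0389]
tool_rot: [[0.328, 0.945, 0.003], [0.945, -0.328, 0.001], [0.002, 0.003, -1.0]]
ft_force: [-0.8, 3.4, 15.4]
grip_width: 0.0084
gripper_force: 39.6
```

>>> jog_arm(
  targets=[
    [0, 0, -0.2, 0, 0, 0],
    [0, 0, -0.2, 0, 0, 0],
  ],
)

```text
time_s: 13.87
position: [0.5523, 0.1366, 0.0391]
tool_rot: [[0.328, 0.945, 0.002], [0.945, -0.328, 0.001], [0.002, 0.001, -1.0]]
ft_force: [4.9, 4.2, -0.2]
grip_width: 0.0082
gripper_force: 35.7
```

>>> jog_arm(
  targets=[
    [0, 0, 0, 0, 0, 0],
    [0, 0, 0, 0, 0, 0],
    [0, 0, 0, 0, 0, 0],
    [0, 0, 0, 0, 0, 0],
    [0, 0, -1, 0, 0, 0],
    [0, 0, -3, 0, 0, 0],
    [0, 0, -6, 0, 0, 0],
    [0, 0, -9, 0, 0, 0],
  ],
  hand=0.27,
)

```text
time_s: 14.53
position: [0.5513, 0.1357, 0.1302]
tool_rot: [[0.328, 0.945, -0.002], [0.945, -0.328, -0.001], [-0.001, -0.001, -1.0]]
ft_force: [-0.2, 0.8, -0.0]
grip_width: 0.0233
gripper_force: 0.0
```

>>> jog_arm(
  targets=[
    [0, 0, -2, 0, 0, 0],
    [0, 0, -3, 0, 0, 0],
    [0, 0, -3, 0, 0, 0],
    [0, 0, -3, 0, 0, 0],
  ],
)

```text
time_s: 14.87
position: [0.5514, 0.1359, 0.1585]
tool_rot: [[0.328, 0.945, -0.001], [0.945, -0.328, -0.0], [-0.0, -0.001, -1.0]]
ft_force: [0.6, 0.3, -0.9]
grip_width: 0.023
gripper_force: 0.0
```

Run:
```python
from h import *
o=env.observe();print(o["position"],o["time_s"],o["ft_force"])
im=env.get_image("side");w=env.get_image("wrist");cv2.imwrite("pics/s8.png",np.hstack([cv2.resize(im["frame"][140:260,220:400,::-1],(400,480),interpolation=2),cv2.resize(w["frame"][140:400,120:420,::-1],(400,480))]))
P=wcloud(w);a=np.radians(-15);D=P-np.array([.5529,.1358,0]);A=D[...,0]*np.cos(a)+D[...,1]*np.sin(a);B=-D[...,0]*np.sin(a)+D[...,1]*np.cos(a)
m=(P[...,2]>.08)&(P[...,2]<.092)&(np.hypot(A,B)<.016);S=P[m];print("catch",m.sum(),S.mean(0),cv2.minAreaRect(S[:,:2].astype(np.float32)*1000))
m=(abs(A)<.03)&(abs(B)<.022)&(abs(B)>.014)&(P[...,2]<.09);k=np.polyfit(A[m],P[...,2][m],1);print("strap slope,z",m.sum(),k)
```

```text
[0.55140795 0.13590293 0.15850947] 14.8667 [ 0.58041536  0.29237269 -0.92846366]
catch 433 [0.55260558 0.13700733 0.08614417] ((552.2515869140625, 136.27333068847656), (23.418455123901367, 8.313399314880371), 71.09339904785156)
strap slope,z 1716 [0.08326691 0.07159926]
```

View pics/s8.png

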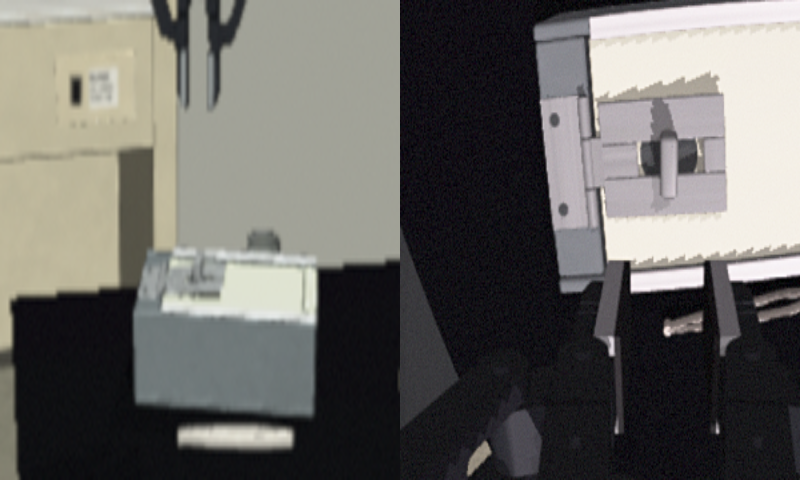

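The picture shows the catch turned across the slot by 86° at px (668,165). The hasp rests at 0.083 rad, and the robot is clear of everything.

```bash
python3 -c "
from h import *
print(env.close_job())"
```

```text
the job is handed in; nothing more can be done
None
```

The slide case is shut and fastened: the lid is home, the hasp stays down by itself at about 0.08 rad, and the catch is turned about 86° across it. The job is handed in with no verdict returned; the moves took about 15 s and kept clear of the other things on the bench.

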